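# Draw the right stroke on a detector-tube pump and hold it

### The arm

A 6-joint arm with a two-finger parallel gripper is mounted at the origin on the work surface. World frame = base frame: x ahead of the robot, y to its left, z up, the work surface at z = 0. Lengths are in m, angles in rad, forces in N, time in s.
With the tool pointing down it reaches from about 0.35 to 0.95 m from the base axis. Payload 17.4 kg.
Tool frame: the origin (TCP) lies midway between the tips of the shut fingers; the grasp point (between the pads) lies 19 mm behind it; z points along the fingers, y is the direction in which the jaws open and shut (so a half turn about z gives the same grasp; the last joint's range is limited). The gripper opens to 93 mm and grips with 3 to 60 N. Pads are 15 mm wide; open, the fingers measure 128 mm over their backs; the gripper's body (75 mm by 188 mm) begins 65 mm behind the grasp point.
Start: joints at [-1.258, 0.116, 1.442, -0, 1.584, -0.038], TCP at [0.232, -0.634, 0.219] pointing down, gripper open.
Joint ranges: [-2.83, 2.83], [-0.83, 2.19], [0.07, 2.5], [-1.14, 4.28], [0.01, 3], [-2.97, 2.97]. Speed limits (rad/s): [1.89, 1.89, 2.22, 3.14, 3.14, 3.14].

### API

Orientations are given as a unit quaternion [x, y, z, w].
In Python, from cell import * gives the robot as it stands.
- The arm moves only by the tool servo_tool, never from a script. Its argument "steps" is a list of rows, each a list of 3 entries, a list of its own where there are three numbers: the shift along the tool's x, y, z scaled (see below), then the turn, a rotation vector about the tool's x, y, z scaled (see below), then the closure, from -1 (fully open) to 1 (shut). In form: [[[dx, dy, dz], [ax, ay, az], jaw], ...]. A call has 1 to 10 rows; each row shifts and turns the commanded pose from where the row before left it, along the tool's axes as they then stand; what a row does not reach is not made up. The controller multiplies each number of a shift by 0.4 m and each number of a turn by pi rad. A row lasts 1/12 s, in which the tool goes at most 41.7 mm and 7.16 degrees, less where a joint would pass 70% of its speed; a pose out of reach is approached as far as the arm can. A call with a number of a shift or a turn outside -1 to 1 is refused whole. A call with a gripper value outside its range is refused whole. The fingers move at their own pace and stop on an object; "force" is the grip in N (left out, the last holds). Time passes only in rows, so rows that do not move let the fingers close. It gives the time, the measured TCP pose, the force and the opening at its end, in the units of the state.
- read_state(): the state, without advancing time (a new reading comes with each control period).
- camera(name): name is "scene" or "top"; returns the picture (400x640x3 uint8, red, green, blue); there is no depth.
- camera_model(name): a dict with "fx", "fy", "cx", "cy" (pixels), "rvec" (rotation vector, rad) and "tvec" (3), from world to camera coordinates, as OpenCV has them. Camera axes: x right, y down, z forward; pixel columns grow to the right and rows downward; lengths in m; the calibration is good to about 2 mm. A picture is of the moment at which its call begins. camera_model takes no time and is no camera call.
- finish_job(): hands the job in, once; it reports no verdict.
The state is a dict: "time": time; "joint_pos": joint angles; "joint_vel": joint speeds; "effort": joint torques, N m; "position": TCP position; "tcp_rot": TCP orientation; "contact_force": force on the tool from outside, world axes, zero at the start; "moment": the same for the moment, N m; "gripper_width": opening from 0.0 (shut) to 1.0 (fully open).
Only numpy, scipy, OpenCV 4.12 (cv2) and the standard library are available. Lean on these libraries where they do the work, as an engineer would, in place of code of your own. Each camera call takes 0.05 s, during which the arm holds its last target. There are 200 camera calls.

### The job

Take an air sample with the piston pump on the bench: see which detector tube is fitted in its inlet (the other one is the spare in the rests beside it), for the short tube takes a half stroke, marked by the single ring on the pump's rod, and the long tube a full stroke, marked by the pair of rings further along. Grip the pull handle and draw the rod out against its spring until that mark has just come out of the rear cap, without pulling well past it and without letting the rod run back. Hold it there steadily for at least three seconds while the air is drawn in and finish still holding it, leaving everything else on the bench where it stands.

Things in the scene. Friction and masses are not known exactly. Their poses are not given: they have to be found in the camera images.
- pump_stand: Air-sampling pump: aluminium barrel, 44 mm dia, level, strapped in a grey stand screwed to the bench. Origin: stand's underside, below the barrel's middle. x: the pump's axis, 75 mm above the bench; inlet and tube to +x, handle to -x, rod draws out to -x; z up. Barrel with caps: x -84 to +88 mm. Base plate 320 x 150 x 12, x -75 to +245. Straps at most 100 mm high.
- handle_grip (a point): Centre of the waist of the black spool-shaped pull handle; moves with the rod. Waist: level cylinder 30 mm dia, 32 long along the pump's axis, between flanges 42 dia, 7 thick. Rod home: at stand x = -111 mm, 75 mm above the bench. Nothing stands within 80 mm of the axis on either side along the rod's travel. Pinch it from above, fingers either side of the axis (closing along the stand's y).
- pump_handle: The handle and rod as one sliding solid; its origin is on the pump's axis, 27 mm from handle_grip towards the barrel (at the cap's mouth when the rod is home). Axes as the stand's. Hard plastic: grip it firmly (40 N or more does no harm), a loose grip slips. Rod and handle cannot turn.
- pump_rod (a joint): How far the rod is drawn out along the stand's -x, in m: 0 home, 0.045 half-stroke mark at the mouth, 0.090 full-stroke mark at the mouth, 0.110 mechanical end, past both marks. An inner spring pulls it back: about 4 N at home, 9 N at half stroke, 14 N at full stroke; it snaps home if let go.
- half_ring (a point): Half-stroke mark: a single black ring, 3 mm wide, on the 10 mm steel rod; the point is the ring's edge on the barrel side. Inside the barrel while the rod is home. Reached when this point is level with pump_mouth: the ring has just come out whole.
- full_ring (a point): Full-stroke mark: a pair of such rings, 3 mm apart; the point is the barrel-side edge of the last ring, 45 mm beyond half_ring. Reached when this point is level with pump_mouth: both rings have just come out.
- pump_mouth (a point): Centre of the outer face of the grey rear (handle-side) cap, on the axis, where the rod comes out (stand x = -84 mm). Fixed to the stand.
- pump_inlet (a point): Mouth of the pump's rubber inlet sleeve, on the axis at the front (stand x = +105 mm), where the fitted detector tube comes out.
- spare_rest (a point): Where the spare tube starts, in two black forked rests on the stand, parallel to the pump (stand x = +105, y = +52 mm), at the pump's height.
- tube_short: Short glass detector tube, 8 mm dia, 75 mm of body (83 with its tip) along its +x from its origin, which lies on its axis where it leaves the sleeve: at pump_inlet if it is the fitted tube, else at spare_rest. Which tube is fitted differs from start to start. Fixed. Needs a half stroke (single ring).
- tube_long: Long glass detector tube, 8 mm dia, 150 mm of body (158 with its tip); otherwise as tube_short. Needs a full stroke (pair of rings).
- amber_bottle: Bystander, loose, stoppered amber glass bottle, 68 dia x 150 tall mm; origin centre of its underside. Not part of the job.
- flask: Bystander, loose, conical glass flask with a rubber bung, 64 dia x 114 tall mm; origin centre of its underside. Not part of the job.
- beaker: Bystander, loose, small open glass beaker, 50 dia x 68 tall mm; origin centre of its underside. Not part of the job.
- dish: Bystander, loose, white porcelain dish, 72 dia x 30 tall mm; origin centre of its underside. Not part of the job.
- tube_carton: Bystander, loose, flat cardboard carton of detector tubes, 165 x 70 x 22 (long side along its x) mm; origin centre of its underside. Not part of the job.
- tip_cutter: Bystander, loose, tube tip cutter, a grey block 50 x 32 x 22 with a steel boss, 36 tall in all mm; origin centre of its underside. Not part of the job.
- weighing_bottle: Bystander, loose, low glass weighing bottle with a knobbed lid, 47 dia x 51 tall mm; origin centre of its underside. Not part of the job.

How it is judged:
By the outcome, as a careful person would: the job done as asked, in the order asked, and still so for the second after the job is handed in, while the arm keeps its last pose, push and grip.
It also fails if it takes over 42 s, if anything falls off the work surface, if the arm or the gripper's body presses on something with over 40 N, if the wrist force passes 120 N, or if a joint passes its speed limit or range.

## Working session

There is one attempt and no reset: what is moved stays moved. The work goes in short steps, Python scripts to look and compute and a tool call to move; the robot and the scene stay as the last step left them, time stands still between calls to the robot, and variables do not carry over. Pictures are saved under pics/ and viewed, about 8 in all and at most 12, crops included, and the job is handed in when it is done.

Besides the shell and the picture viewer there is one more tool, called after "Call:" as name([rows], argument=value, ...), one row to a line, values as JSON. servo_tool: Moves the arm, as the interface text tells. Shifts and turns lie within -1 to 1; 1 stands for 0.4 m of shift or pi rad of turn. Its arguments: {"type":"object","properties":{"steps":{"type":"array"},"force":{"type":"number"}},"required":["steps"]}

```bash
mkdir -p pics; cat > h.py <<'E'
from cell import *
import numpy as np, cv2
def save(n,f): im=camera(n); cv2.imwrite(f,im[:,:,::-1].copy()); return im
def ray(n,u,v):
    m=camera_model(n); R=cv2.Rodrigues(np.array(m["rvec"],float))[0]; t=np.array(m["tvec"],float)
    d=R.T@np.array([(u-m["cx"])/m["fx"],(v-m["cy"])/m["fy"],1.]); return -R.T@t, d/np.linalg.norm(d)
def plane(n,u,v,z): c,d=ray(n,u,v); return c+d*(z-c[2])/d[2]
def two(a,b):
    (c1,d1),(c2,d2)=ray("scene",*a),ray("top",*b)
    s=np.linalg.lstsq(np.c_[d1,-d2],c2-c1,rcond=None)[0]; p,q=c1+s[0]*d1,c2+s[1]*d2
    return (p+q)/2,np.linalg.norm(p-q)
def proj(n,p):
    m=camera_model(n); K=np.array([[m["fx"],0,m["cx"]],[0,m["fy"],m["cy"]],[0,0,1.]])
    return cv2.projectPoints(np.array(p,float).reshape(-1,1,3),np.array(m["rvec"],float),np.array(m["tvec"],float),K,None)[0][:,0]
E
python3 - <<'E'
from h import *
save("scene","pics/s0.png"); save("top","pics/t0.png"); print(read_state())
for n in("scene","top"): print(camera_model(n), ray(n,320,200))
E
```

```text
{'time': 0.1, 'joint_pos': array([-1.25778713e+00,  1.16434761e-01,  1.44221999e+00,  2.21214503e-05,
        1.58398512e+00, -3.78295544e-02]), 'joint_vel': array([-0.00228564, -0.00220513, -0.00096805,  0.00034277, -0.00022241,
        0.00119914]), 'effort': array([ 3.36561592e-03, -7.22894454e+01, -6.23866653e+01,  7.83327478e-02,
        2.27574748e-02, -6.98974736e-05]), 'position': array([ 0.23190912, -0.63371121,  0.21796783]), 'tcp_rot': array([ 9.84653277e-01,  1.74521204e-01, -6.08609962e-05, -5.20178526e-04]), 'contact_force': array([-0.04713672, -0.32726781,  1.14101444]), 'moment': array([ 0.00818359, -0.00811641, -0.01546865]), 'gripper_width': 0.9974263543172119}
{'fx': 442.7085585928978, 'fy': 442.7085585928978, 'cx': 313.7480558804815, 'cy': 199.40850303993307, 'rvec': array([ 1.361061  ,  2.4441614 , -0.69199855]), 'tvec': array([ 0.25461749, -0.40361193,  1.20649288])} (array([0.95923948, 0.30140327, 0.81998379]), array([-0.44723607, -0.26656827, -0.85376885]))
{'fx': 480.1764176030473, 'fy': 480.1764176030473, 'cx': 313.6473813175398, 'cy': 210.30829104304192, 'rvec': array([ 2.19548173, -2.19799367,  0.02989148]), 'tvec': array([0.05232008, 0.5555435 , 1.1386312 ])} (array([0.51168653, 0.03907218, 1.15952457]), array([ 0.05962448, -0.00228532, -0.99821826]))
```

View pics/s0.png

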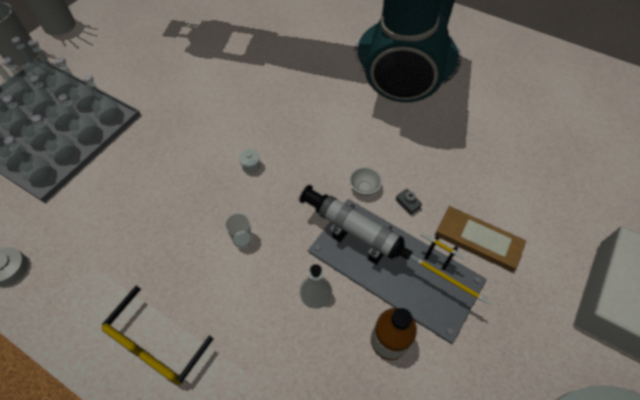

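View pics/t0.png

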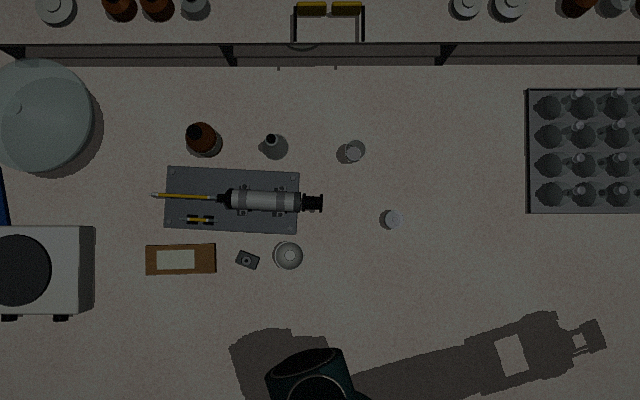

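Scene picture: the pump lies with its handle at (313,196) and its inlet at about (408,254). A long tube runs from there to (487,300), and a short one sits in the rests at (440,245). The top picture agrees: handle at (312,203), fitted tube from x=217 to x=150, spare near (200,219). I'll zoom in on both to confirm the tube and get edges.

```bash
python3 - <<'E'
from h import *
s=cv2.imread("pics/s0.png"); t=cv2.imread("pics/t0.png")
a=cv2.resize(s[175:310,290:500],(800,514),interpolation=3)
b=cv2.resize(t[160:240,140:335],(800,328),interpolation=3)
cv2.imwrite("pics/zs.png",cv2.convertScaleAbs(a,alpha=1.5)); cv2.imwrite("pics/zt.png",cv2.convertScaleAbs(b,alpha=2))
E
```

```text
(no output)
```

View pics/zs.png

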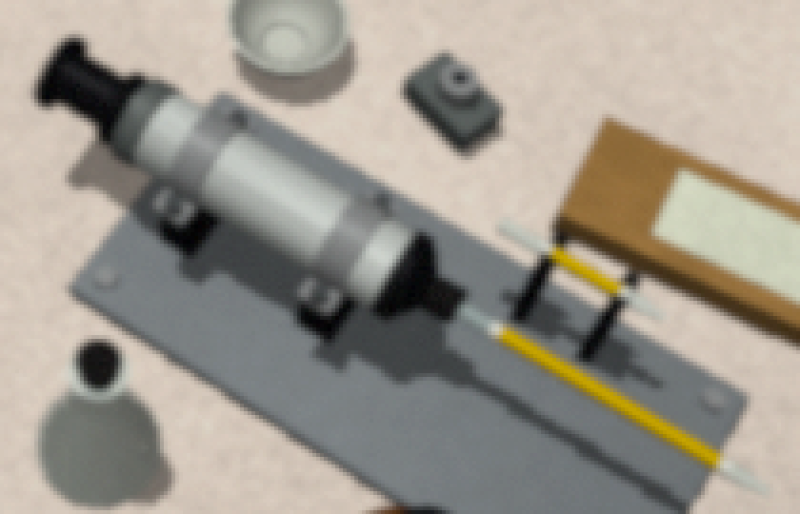

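View pics/zt.png

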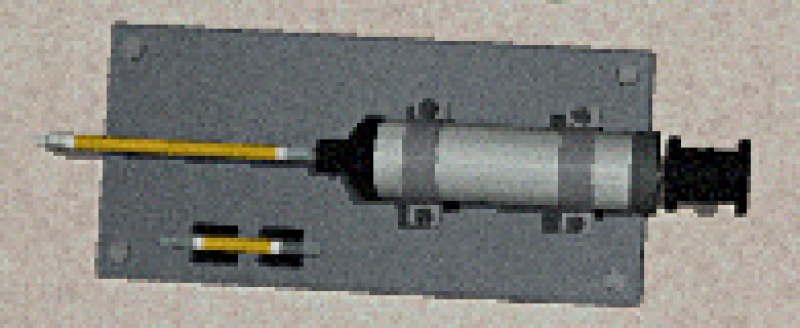

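Both crops show the long tube fitted: its yellow band runs clear of the sleeve over about 150 mm, and the spare in the rests is short. So it's the full stroke, 0.090 m. Next I'll measure the handle and axis with masks in both views.

```bash
python3 - <<'E'
from h import *
s=cv2.imread("pics/s0.png"); t=cv2.imread("pics/t0.png")
def blobs(m,x0,y0,x1,y1,k):
    r=np.zeros(m.shape,np.uint8); r[y0:y1,x0:x1]=m[y0:y1,x0:x1]
    n,l,st,c=cv2.connectedComponentsWithStats(r)
    i=sorted(range(1,n),key=lambda i:-st[i,4])[:k]
    return [(c[j],st[j],cv2.minAreaRect(np.argwhere(l==j)[:,::-1].astype(np.float32))) for j in i]
def yel(im):
    h=cv2.cvtColor(im,cv2.COLOR_BGR2HSV); return ((h[...,0]>18)&(h[...,0]<32)&(h[...,1]>170)&(h[...,2]>70)).astype(np.uint8)
Y={}
for n,im,roi in(("scene",s,(400,230,500,310)),("top",t,(140,180,225,230))):
    Y[n]=blobs(yel(im),*roi,2)
    for b in Y[n]: print(n,"yel",b[0],b[1],b[2])
H={}
for n,im,roi,th in(("scene",s,(290,178,322,215),50),("top",t,(303,185,335,220),25)):
    g=im.max(2); 
    for b in blobs((g<th).astype(np.uint8),*roi,1): print(n,"handle",b[0],b[1],b[2]); H[n]=b
ty,e=two(Y["scene"][0][0],Y["top"][0][0]); print("long tube band",ty,e)
h,e=two(H["scene"][2][0],H["top"][2][0]); print("handle",h,e)
d=h-ty; print("dir -x", d/np.linalg.norm(d), "yaw of -x",np.degrees(np.arctan2(d[1],d[0])),np.linalg.norm(d))
sh,e=two(Y["scene"][1][0],Y["top"][1][0]); print("spare",sh,e)
for z in(.075,.08): print(plane("top",*H["top"][2][0],z),plane("scene",*H["scene"][2][0],z),plane("top",*Y["top"][0][0],z))
# base corners
for u,v in((112,20),(655,50),(640,305),(97,277)): print(plane("top",140+u/4.103,160+v/4.1,.012))
E
```

```text
scene yel [449.97580645 279.19354839] [422 262  57  35 248] ((449.5198974609375, 278.96630859375), (64.64775085449219, 3.874168872833252), 30.5792236328125)
scene yel [442.76363636 245.72727273] [435 240  17  12  55] ((443.2154235839844, 245.6230926513672), (18.85327911376953, 3.5970067977905273), 29.74488067626953)
top yel [182.39166667 195.41666667] [158 193  49   6 120] ((182.0086212158203, 195.35342407226562), (48.21078109741211, 2.5837690830230713), 3.3664608001708984)
top yel [196.97674419 219.18604651] [190 218  16   4  43] ((197.51992797851562, 219.20135498046875), (15.166332244873047, 2.59424090385437), 3.814074993133545)
scene handle [312.         198.59050445] [300 186  22  29 337] ((313.98883056640625, 199.63084411621094), (28.19362449645996, 17.429603576660156), 35.83765411376953)
top handle [312.27372263 202.27007299] [303 194  20  18 274] ((312.5, 202.5), (17.0, 19.0), 90.0)
long tube band [0.58733176 0.35032576 0.0724037 ] 0.0013919347950041461
handle [0.57072708 0.05460622 0.06666159] 0.0021768332314161913
dir -x [-0.05605128 -0.99823972 -0.01938321] yaw of -x -93.21379001024346 0.29624100490267985
spare [0.53367939 0.31457859 0.07468118] 0.0015806517489301327
[0.57082977 0.05355981 0.075     ] [0.57448629 0.05826864 0.075     ] [0.58738302 0.34890632 0.075     ]
[0.5705571  0.05349302 0.08      ] [0.57706858 0.05990045 0.08      ] [0.58703404 0.34747789 0.08      ]
[0.66553639 0.40407486 0.012     ]
[0.6471349  0.08520512 0.012     ]
[0.4980665  0.09391186 0.012     ]
[0.51466895 0.41124517 0.012     ]
```

Call:
servo_tool([
  [[0.058,-0.055,0],[0,0,0],-1],
  [[0.058,-0.055,0],[0,0,0],-1],
  [[0.058,-0.055,0],[0,0,0],-1],
  [[0.058,-0.055,0],[0,0,0],-1],
  [[0.058,-0.055,0],[0,0,0],-1],
  [[0.058,-0.055,0],[0,0,0],-1],
  [[0.058,-0.055,0],[0,0,0],-1],
  [[0.058,-0.055,0],[0,0,0],-1],
  [[0.058,-0.055,0],[0,0,0],-1],
  [[0.058,-0.055,0],[0,0,0],-1],
], force=60)

```text
time: 0.93
position: [0.3745, -0.346, 0.2184]
tcp_rot: [0.985, 0.174, -0.0, -0.0]
contact_force: [0.9, 0.1, -0.2]
gripper_width: 1.001
```

Call:
servo_tool([
  [[0.058,-0.055,0],[0,0,0],-1],
  [[0.058,-0.055,0],[0,0,0],-1],
  [[0.058,-0.055,0],[0,0,0],-1],
  [[0.058,-0.055,0],[0,0,0],-1],
  [[0.058,-0.055,0],[0,0,0],-1],
  [[0.058,-0.055,0],[0,0,0],-1],
  [[0.058,-0.055,0],[0,0,0],-1],
  [[0.058,-0.055,0],[0,0,0],-1],
  [[0.058,-0.055,0],[0,0,0],-1],
  [[0.058,-0.055,0],[0,0,0],-1],
])

```text
time: 1.77
position: [0.5168, -0.0596, 0.2185]
tcp_rot: [0.985, 0.175, -0.0, -0.0]
contact_force: [0.8, -0.6, 0.9]
gripper_width: 1.004
```

Call:
servo_tool([
  [[0,0,0],[0,0,-0.037],-1],
  [[0,0,0],[0,0,-0.037],-1],
  [[0,0,0],[0,0,-0.037],-1],
  [[0,0,0],[0,0,-0.037],-1],
  [[0,0,0],[0,0,-0.037],-1],
  [[0,0,0],[0,0,-0.037],-1],
  [[0,0,0],[0,0,-0.037],-1],
  [[0,0,0],[0,0,-0.037],-1],
  [[0,0,0],[0,0,-0.037],-1],
  [[0,0,0],[0,0,-0.037],-1],
])

```text
time: 2.6
position: [0.5163, -0.0612, 0.2183]
tcp_rot: [0.725, 0.689, -0.0, -0.0]
contact_force: [0.7, 0.2, 0.5]
gripper_width: 0.997
```

Call:
servo_tool([
  [[0.059,0.0243,0],[0,0,0],-1],
  [[0.059,0.0243,0],[0,0,0],-1],
  [[0.059,0.0243,0],[0,0,0],-1],
  [[0.059,0.0243,0],[0,0,0],-1],
  [[0.058,0.0243,0],[0,0,0],-1],
  [[0,0,0.06],[0,0,0],-1],
  [[0,0,0.06],[0,0,0],-1],
  [[0,0,0.06],[0,0,0],-1],
  [[0,0,0.03],[0,0,0],-1],
  [[0,0,0],[0,0,0],-1],
])

```text
time: 3.43
position: [0.5705, 0.0533, 0.1316]
tcp_rot: [0.727, 0.686, -0.002, -0.001]
contact_force: [-0.7, 0.6, -0.9]
gripper_width: 1.003
```

```bash
python3 - <<'E'
from h import *
print(read_state()["position"])
a=save("scene","pics/s1.png"); b=save("top","pics/t1.png")
a=cv2.resize(a[150:260,260:420],(640,440),interpolation=3); b=cv2.resize(b[160:250,230:360],(640,443),interpolation=3)
cv2.imwrite("pics/c1.png",cv2.resize(cv2.convertScaleAbs(np.hstack([a,b])[:,:,::-1],alpha=1.7),(800,276)))
E
```

```text
[0.57052922 0.05329734 0.13164667]Traceback (most recent call last):
  File "<stdin>", line 5, in <module>
    return _nx.concatenate(arrs, 1, dtype=dtype, casting=casting)
           ~~~~~~~~~~~~~~~^^^^^^^^^^^^^^^^^^^^^^^^^^^^^^^^^^^^^^^
ValueError: all the input array dimensions except for the concatenation axis must match exactly, but along dimension 0, the array at index 0 has size 440 and the array at index 1 has size 443
```

```bash
python3 - <<'E'
import cv2,numpy as np
a=cv2.imread("pics/s1.png"); b=cv2.imread("pics/t1.png")
a=cv2.resize(a[150:260,260:420],(400,275),interpolation=3); b=cv2.resize(b[160:250,230:360],(400,275),interpolation=3)
cv2.imwrite("pics/c1.png",cv2.convertScaleAbs(np.hstack([a,b]),alpha=1.7))
E
```

```text
(no output)
```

View pics/c1.png

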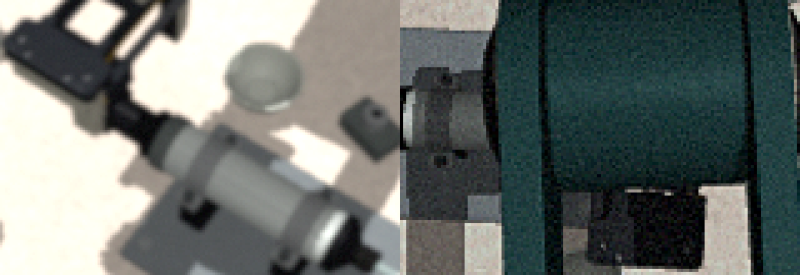

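The scene view shows the open fingers above the handle in line with the pump. The arm hides the handle in the top view, so I'll check the rings from the scene camera. Next I descend.

Call:
servo_tool([
  [[0,0,0.03],[0,0,0],-1],
  [[0,0,0.03],[0,0,0],-1],
  [[0,0,0.03],[0,0,0],-1],
  [[0,0,0.03],[0,0,0],-1],
  [[0,0,0.03],[0,0,0],-1],
  [[0,0,0.03],[0,0,0],-1],
  [[0,0,0.009],[0,0,0],-1],
  [[0,0,0],[0,0,0],-1],
  [[0,0,0],[0,0,0],-1],
])

```text
time: 4.28
position: [0.5719, 0.0534, 0.0591]
tcp_rot: [0.727, 0.686, -0.0, -0.0]
contact_force: [0.6, -1.4, -0.3]
gripper_width: 0.998
```

Call:
servo_tool([
  [[0,0,0],[0,0,0],1],
  [[0,0,0],[0,0,0],1],
  [[0,0,0],[0,0,0],1],
  [[0,0,0],[0,0,0],1],
  [[0,0,0],[0,0,0],1],
  [[0,0,0],[0,0,0],1],
  [[0,0,0],[0,0,0],1],
  [[0,0,0],[0,0,0],1],
  [[0,0,0],[0,0,0],1],
  [[0,0,0],[0,0,0],1],
], force=60)

```text
time: 5.12
position: [0.5718, 0.0534, 0.059]
tcp_rot: [0.727, 0.686, -0.0, -0.0]
contact_force: [-1.8, -1.0, -0.1]
gripper_width: 0.335
```

Call:
servo_tool([
  [[-0.01,0,0],[0,0,0],1],
  [[-0.02,0,0],[0,0,0],1],
  [[-0.02,0,0],[0,0,0],1],
  [[-0.02,0,0],[0,0,0],1],
  [[-0.02,0,0],[0,0,0],1],
  [[-0.02,0,0],[0,0,0],1],
  [[-0.02,0,0],[0,0,0],1],
  [[-0.02,0,0],[0,0,0],1],
  [[-0.02,0,0],[0,0,0],1],
  [[-0.02,0,0],[0,0,0],1],
])

```text
time: 5.95
position: [0.5671, -0.0214, 0.059]
tcp_rot: [0.727, 0.687, 0.001, -0.001]
contact_force: [-2.1, 14.4, 2.4]
gripper_width: 0.31
```

Call:
servo_tool([
  [[-0.01,0,0],[0,0,0],1],
  [[-0.01,0,0],[0,0,0],1],
  [[0,0,0],[0,0,0],1],
])

```text
time: 6.2
position: [0.5667, -0.0296, 0.059]
tcp_rot: [0.727, 0.686, 0.001, -0.001]
contact_force: [-2.6, 13.0, 1.4]
gripper_width: 0.309
```

```bash
python3 - <<'E'
from h import *
s=read_state(); print(s["position"],s["contact_force"],s["gripper_width"])
a=save("scene","pics/s2.png")
cv2.imwrite("pics/c2.png",cv2.convertScaleAbs(cv2.resize(a[165:240,270:370],(800,600),interpolation=cv2.INTER_CUBIC)[:,:,::-1],alpha=1.5))
u=np.array([-.0555,-.9985,0]); m=np.array([.5721,.0805,.075])
for k in range(0,100,15): print(k,proj("scene",m+u*k/1000))
E
```

```text
[ 0.56668093 -0.02959663  0.05896812] [-2.60717232 13.01580347  1.44518406] 0.30937956713873094
0 [[324.26463615 203.82898978]]
15 [[317.97756322 200.09424622]]
30 [[311.75570863 196.39824466]]
45 [[305.59806282 192.74038538]]
60 [[299.50363694 189.12008098]]
75 [[293.47146235 185.53675605]]
90 [[287.50059012 181.98984688]]
```

View pics/c2.png

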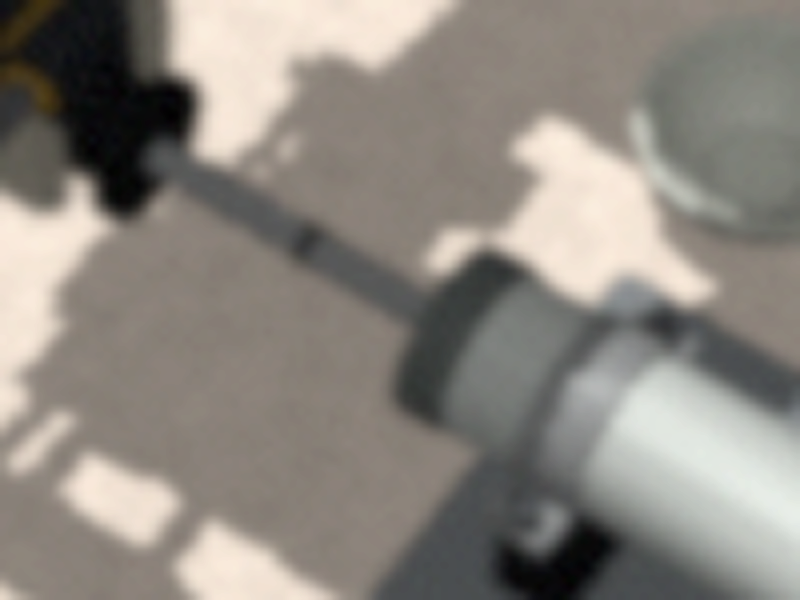

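The TCP has moved 83 mm. The single ring is out at crop (306,240), pixel (308,195), about 37–38 mm from the mouth. That puts the draw at about 82 mm, so the grip has slipped little if at all. The pair isn't visible yet, so I'll go on by about 8 mm.

Call:
servo_tool([
  [[-0.005,0,0],[0,0,0],1],
  [[-0.005,0,0],[0,0,0],1],
  [[-0.005,0,0],[0,0,0],1],
  [[-0.005,0,0],[0,0,0],1],
  [[0,0,0],[0,0,0],1],
  [[0,0,0],[0,0,0],1],
])

```text
time: 6.75
position: [0.5663, -0.037, 0.059]
tcp_rot: [0.727, 0.687, 0.001, -0.001]
contact_force: [-1.9, 13.0, 1.7]
gripper_width: 0.307
```

```bash
python3 - <<'E'
from h import *
s=read_state(); print(s["time"],s["position"],s["contact_force"],s["gripper_width"])
a=np.mean([camera("scene") for _ in range(3)],0).astype(np.uint8)[:,:,::-1]; cv2.imwrite("pics/s3.png",a)
cv2.imwrite("pics/c3.png",cv2.convertScaleAbs(cv2.resize(a[170:230,280:360],(800,600),interpolation=cv2.INTER_CUBIC),alpha=1.8))
# axis profile: mean brightness along rod
u=np.array([-.0555,-.9985,0]); m=np.array([.5721,.0805,.075])
for k in range(0,70,1):
    p=proj("scene",m+u*k/1000+np.array([.39,0,.745])/.84*.005)[0]
    print(k,round(float(cv2.getRectSubPix(a.max(2).astype(np.float32),(1,1),tuple(map(float,p)))[0,0])),end="; ")
E
```

```text
6.75 [ 0.56628985 -0.03700212  0.05900693] [-1.88681493 12.95313463  1.74090744] 0.30743894906263464
0 42; 1 42; 2 42; 3 40; 4 39; 5 38; 6 38; 7 42; 8 48; 9 52; 10 55; 11 57; 12 58; 13 58; 14 58; 15 59; 16 59; 17 59; 18 59; 19 59; 20 59; 21 59; 22 59; 23 59; 24 59; 25 59; 26 59; 27 59; 28 59; 29 59; 30 59; 31 59; 32 59; 33 59; 34 59; 35 59; 36 60; 37 59; 38 59; 39 58; 40 57; 41 53; 42 49; 43 45; 44 43; 45 42; 46 45; 47 48; 48 53; 49 56; 50 58; 51 59; 52 59; 53 59; 54 59; 55 59; 56 60; 57 60; 58 59; 59 58; 60 59; 61 59; 62 59; 63 59; 64 59; 65 59; 66 59; 67 60; 68 60; 69 60;
```

View pics/c3.png

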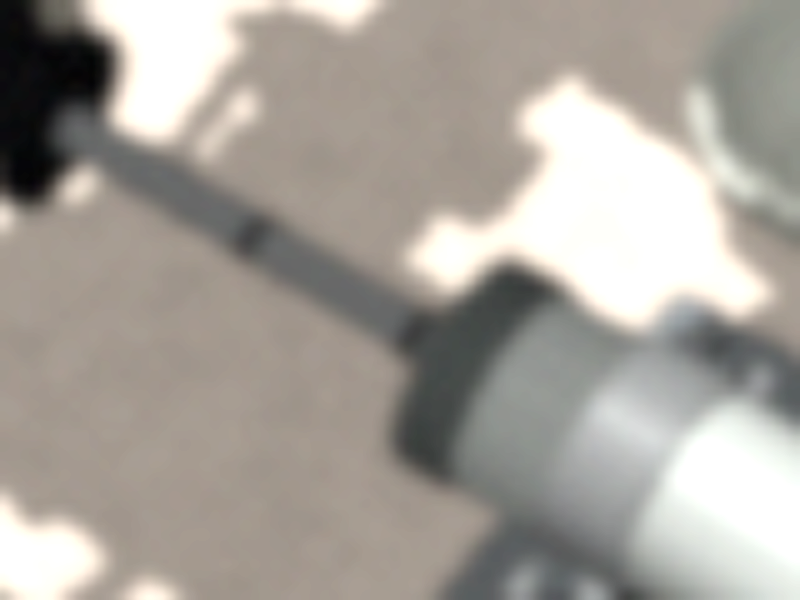

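The single ring is now at crop (252,235), with its edge about 43.3 mm from the mouth. The first ring of the pair shows at the cap's edge, crop (415,335). That makes the draw 88.3 mm by image and 90.5 mm by TCP travel. A further 2 mm or so brings the pair fully out, then I hold.

Call:
servo_tool([
  [[-0.003,0,0],[0,0,0],1],
  [[-0.003,0,0],[0,0,0],1],
  [[0,0,0],[0,0,0],1],
  [[0,0,0],[0,0,0],1],
  [[0,0,0],[0,0,0],1],
])

```text
time: 7.32
position: [0.5662, -0.0393, 0.059]
tcp_rot: [0.727, 0.687, 0.001, -0.001]
contact_force: [-1.4, 13.3, 2.0]
gripper_width: 0.31
```

```bash
python3 - <<'E'
from h import *
s=read_state(); print(s["time"],s["position"],s["contact_force"],s["gripper_width"])
a=np.mean([camera("scene") for _ in range(3)],0).astype(np.uint8)[:,:,::-1]; cv2.imwrite("pics/s4.png",a)
cv2.imwrite("pics/c4.png",cv2.convertScaleAbs(cv2.resize(a[170:230,280:360],(800,600),interpolation=cv2.INTER_CUBIC),alpha=1.8))
u=np.array([-.0555,-.9985,0]); m=np.array([.5721,.0805,.075])
for k in range(0,60,1):
    p=proj("scene",m+u*k/1000+np.array([.39,0,.745])/.84*.005)[0]
    print(k,round(float(cv2.getRectSubPix(a.max(2).astype(np.float32),(1,1),tuple(map(float,p)))[0,0])),end="; ")
E
```

```text
7.3167 [ 0.5661518  -0.03931476  0.05898731] [-1.40320072 13.32275017  2.04338807] 0.3101364868980147
0 41; 1 40; 2 40; 3 41; 4 41; 5 40; 6 39; 7 38; 8 38; 9 40; 10 45; 11 50; 12 54; 13 57; 14 58; 15 59; 16 59; 17 59; 18 59; 19 59; 20 59; 21 59; 22 59; 23 59; 24 59; 25 59; 26 59; 27 59; 28 59; 29 59; 30 58; 31 59; 32 60; 33 59; 34 59; 35 59; 36 59; 37 59; 38 59; 39 59; 40 59; 41 58; 42 57; 43 54; 44 50; 45 45; 46 42; 47 39; 48 42; 49 47; 50 51; 51 55; 52 57; 53 58; 54 59; 55 60; 56 60; 57 60; 58 59; 59 59;
```

View pics/c4.png

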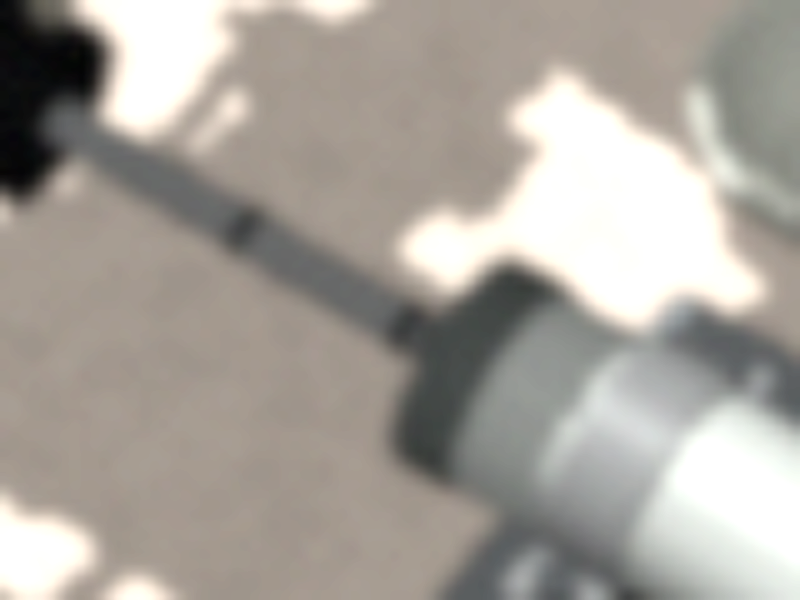

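The single ring is at crop (242,228), edge about 45.4 mm from the mouth, and the pair's first ring stands clear at (405,325). The draw is 90.4 mm by image and 92.8 mm by TCP, so the mark is just out by either measure. Now I hold for more than 4 s.

Call:
servo_tool([
  [[0,0,0],[0,0,0],1],
  [[0,0,0],[0,0,0],1],
  [[0,0,0],[0,0,0],1],
  [[0,0,0],[0,0,0],1],
  [[0,0,0],[0,0,0],1],
  [[0,0,0],[0,0,0],1],
  [[0,0,0],[0,0,0],1],
  [[0,0,0],[0,0,0],1],
  [[0,0,0],[0,0,0],1],
  [[0,0,0],[0,0,0],1],
])

```text
time: 8.3
position: [0.5662, -0.0393, 0.059]
tcp_rot: [0.727, 0.687, 0.001, -0.001]
contact_force: [-1.1, 14.0, 1.8]
gripper_width: 0.309
```

Call:
servo_tool([
  [[0,0,0],[0,0,0],1],
  [[0,0,0],[0,0,0],1],
  [[0,0,0],[0,0,0],1],
  [[0,0,0],[0,0,0],1],
  [[0,0,0],[0,0,0],1],
  [[0,0,0],[0,0,0],1],
  [[0,0,0],[0,0,0],1],
  [[0,0,0],[0,0,0],1],
  [[0,0,0],[0,0,0],1],
  [[0,0,0],[0,0,0],1],
])

```text
time: 9.13
position: [0.5662, -0.0393, 0.059]
tcp_rot: [0.727, 0.687, 0.001, -0.001]
contact_force: [-0.7, 13.2, 1.5]
gripper_width: 0.312
```

Call:
servo_tool([
  [[0,0,0],[0,0,0],1],
  [[0,0,0],[0,0,0],1],
  [[0,0,0],[0,0,0],1],
  [[0,0,0],[0,0,0],1],
  [[0,0,0],[0,0,0],1],
  [[0,0,0],[0,0,0],1],
  [[0,0,0],[0,0,0],1],
  [[0,0,0],[0,0,0],1],
  [[0,0,0],[0,0,0],1],
  [[0,0,0],[0,0,0],1],
])

```text
time: 9.97
position: [0.5662, -0.0393, 0.059]
tcp_rot: [0.727, 0.687, 0.001, -0.001]
contact_force: [-1.4, 13.6, 1.4]
gripper_width: 0.313
```

Call:
servo_tool([
  [[0,0,0],[0,0,0],1],
  [[0,0,0],[0,0,0],1],
  [[0,0,0],[0,0,0],1],
  [[0,0,0],[0,0,0],1],
  [[0,0,0],[0,0,0],1],
  [[0,0,0],[0,0,0],1],
  [[0,0,0],[0,0,0],1],
  [[0,0,0],[0,0,0],1],
  [[0,0,0],[0,0,0],1],
  [[0,0,0],[0,0,0],1],
])

```text
time: 10.8
position: [0.5662, -0.0393, 0.059]
tcp_rot: [0.727, 0.687, 0.001, -0.001]
contact_force: [-1.9, 13.6, 1.8]
gripper_width: 0.311
```

Call:
servo_tool([
  [[0,0,0],[0,0,0],1],
  [[0,0,0],[0,0,0],1],
  [[0,0,0],[0,0,0],1],
  [[0,0,0],[0,0,0],1],
  [[0,0,0],[0,0,0],1],
  [[0,0,0],[0,0,0],1],
  [[0,0,0],[0,0,0],1],
  [[0,0,0],[0,0,0],1],
  [[0,0,0],[0,0,0],1],
  [[0,0,0],[0,0,0],1],
])

```text
time: 11.63
position: [0.5662, -0.0393, 0.059]
tcp_rot: [0.727, 0.687, 0.001, -0.001]
contact_force: [-1.6, 13.5, 1.0]
gripper_width: 0.314
```

```bash
python3 - <<'E'
from h import *
a=np.mean([camera("scene") for _ in range(3)],0).astype(np.uint8)[:,:,::-1]; cv2.imwrite("pics/s5.png",a)
u=np.array([-.0555,-.9985,0]); m=np.array([.5721,.0805,.075])
for k in range(40,54,1):
    p=proj("scene",m+u*k/1000+np.array([.39,0,.745])/.84*.005)[0]
    print(k,round(float(cv2.getRectSubPix(a.max(2).astype(np.float32),(1,1),tuple(map(float,p)))[0,0])),end="; ")
s=read_state(); print(s["time"],s["position"],s["contact_force"],s["gripper_width"])
E
```

```text
40 59; 41 58; 42 56; 43 54; 44 50; 45 46; 46 42; 47 40; 48 43; 49 47; 50 51; 51 54; 52 57; 53 58; 11.7833 [ 0.56616055 -0.03931435  0.05900683] [-1.60865162 13.66686529  1.75162066] 0.31111874778872417
```

The ring hasn't moved and the pull is still about 13.5 N, so the rod held steady for over 4 s. I'm handing in.

```bash
python3 -c "
from cell import *
print(finish_job())"
```

```text
the job is handed in; nothing more can be done
None
```

I took the sample with a full stroke, because both views showed the long tube fitted and the short one in the rests. I gripped the handle waist at 60 N and drew the rod out in stages. I then held it still for about 4.5 s and handed in at 11.8 s, still holding.

- **Draw:** the two measurements disagree by about 2 mm. The ring's position in the image gives 90.4 mm and the TCP travel gives 92.8 mm. By either one the pair of rings has just come out (mark at 90 mm).
- **Not seen directly:** the cap's edge hides the pair's last ring from the scene camera, and the arm blocks the top view. I inferred its position from the single ring and from the pair's first ring, which was visible.
- **Hold:** the TCP and the ring stayed put to within the readings' resolution, at about 13.5 N of pull. There was no sign of slip or run-back.
- **Bystanders:** the wrist force showed no sign of a bump on the way, but I did not re-measure the other objects at the end.

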